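# Latch the microscope case

### The job

Two grey instrument cases stand on the microscopy bench; one is fastened, the other still has its lid gaping and its latch undone. On the open case, flip the wire loop over so that its cross bar drops behind the keeper on the lid, then press the latch lever down past centre until it lies flat and holds the lid drawn shut by itself.

Things in the scene. Friction and masses are not known exactly. Their poses are not given: they have to be found in the camera images.
- latch_pivot (a point): Mid-point of the latch lever's axis, 14 mm above the flat top of the open case (fixed; 190 along y, x -65 to +85 mm, top 110 mm above the table). Axes turn with the case: x from lever across the seam to the keeper on the lid, y along the lever axis, z up. Keeper: plate 24 mm wide at x 48 to 53, top at z +1 mm, lid gaping. The fastened case (not listed) is smaller, 103 mm high with its latch.
- lever_tip (a point): Outer end of the latch lever, a steel plate 28 mm wide, 4 thick, 50 mm from its axis. Starts roughly upright (80 to 97 degrees from flat), stays where left. Pushed to -x of latch_pivot, then down, it ends flat along -x, tip about 3 mm below the axis. With the loop hooked it needs a few N (under 6); it passes centre about 10 degrees above the axis level and snaps home, let go earlier it stays or springs up.
- loop_bar (a point): Middle of the cross bar (5 mm thick, 42 long, along y) of the loop, 68 mm from its free-turning pin, which is on the lever 20 mm from the axis. A tab 44 mm wide runs 22 mm past the bar. Starts 14 to 31 degrees back past upright, to -x, clear of the lever's end. Pushed forward past upright it falls by itself; with the lever upright the bar lands behind the keeper, 8 to 11 mm below the axis.
- case_lid (a joint): Opening angle of the spring-loaded lid about a hinge near the foot of the open case, rad: 0.045 at the start (5 mm gap at the top of the seam), about 0.01 when the latch holds it shut.
Things that resemble listed ones, but are neither listed nor needed, are in the scene too. Leave any orange look-alike of the part that bears latch_pivot alone.

How it is judged:
By the outcome, as a careful person would: the job done as asked, in the order asked, and still so for the second after the job is handed in, with the robot touching nothing.
It also fails if it takes over 35 s, if anything falls off the work surface, if the arm or the gripper's body presses on something with over 40 N, if the wrist force passes 120 N, or if a joint passes its speed limit or range.

### The arm

A 6-joint arm with a two-finger parallel gripper is mounted at the origin on the work surface. World frame = base frame: x ahead of the robot, y to its left, z up, the work surface at z = 0. Lengths are in m, angles in degrees, forces in N, time in s.
With the tool pointing down it reaches from about 0.35 to 0.8 m from the base axis. Payload 7.3 kg.
Tool frame: the origin (TCP) lies between the finger pads; the fingertips stand 8 mm ahead of it and the grasp point (between the pads) lies 11 mm behind it; z points along the fingers, y is the direction in which the jaws open and shut (so a half turn about z gives the same grasp; the last joint's range is limited). The gripper opens to 85 mm and grips with 20 to 120 N. Pads are 22 mm wide; open, the fingers measure 114 mm over their backs; the gripper's body (76 mm by 85 mm) begins 54 mm behind the grasp point. The pads swing forward as they close: fully open they stand 13 mm farther back than shut.
Start: joints at [58.614, 19.595, 87.324, -0, 73.075, -8.365], TCP at [0.205, 0.483, 0.239] pointing down, gripper open.
Joint ranges: [-145.02, 145.02], [-44.19, 115.74], [2.07, 154.8], [-57.11, 237.11], [16.16, 152.29], [-177.93, 177.93]. Speed limits (degrees/s): [147.25, 147.25, 180, 180, 180, 180].

### API

Orientations are given as a 3x3 rotation matrix whose columns are the frame's x, y, z axes.
In Python, from cell import get_state, camera, get_calibration, hand_in, outline_of gives the robot as it stands.
- The arm moves only by the tool carry_out, never from a script. Its argument "motion" is a list of rows, each a list of 5 numbers: the shift along the tool's x, y, z in cm, then the turn about the tool's z in rad, then the closure, from 0 (fully open) to 1 (shut). In form: [[tx, ty, tz, yaw, grip], ...]. A call has 1 to 12 rows; each row is the pose to reach, as a shift and turn from the pose measured when the call began, along the tool's axes at that moment; what a row does not reach only later rows make up. A row lasts 1/10 s, in which the tool goes at most 50 mm and 8.59 degrees, less where a joint would pass 70% of its speed; a pose out of reach is approached as far as the arm can. A call with a gripper value outside its range is refused whole. The fingers move at their own pace and stop on an object; "squeeze" is the grip in N (left out, the last holds). Time passes only in rows, so rows that repeat a pose let the fingers close. It gives the time, the measured TCP pose, the force and the opening at its end, in the units of the state.
- get_state(): the state, without advancing time (a new reading comes with each control period).
- camera(name): name is "side" or "top"; returns (picture, depth): 384x512x3 uint8, red, green, blue; 384x512 float32, m along the optical axis (not along the pixel's ray), 0 where there is no reading.
- get_calibration(name): a dict with "intrinsics" (3x3 intrinsics, pixels), "D" ([k1, k2, p1, p2, k3] as OpenCV has them; the pictures are not rectified), "cam_to_world" (4x4, takes a point from camera to world coordinates). Camera axes: x right, y down, z forward; pixel columns grow to the right and rows downward; lengths in m; the calibration is good to about 2 mm. A picture is of the moment at which its call begins. get_calibration takes no time and is no camera call.
- hand_in(): hands the job in, once; it reports no verdict.
Trained networks look in the newest picture that a camera, given by its name, has taken for a name from the list of things; names that differ only in an ending like _2 or _b are one class to them, and where a whole thing is asked for, a point or a joint stands for the part that bears it (a point fixed in the world has none). Each returns a list of dicts, best first, with "conf" (0 to 1); they miss things now and then, are a little off and sometimes report something else, mostly with a low value. They report only what shows in the picture. A call takes as long as a camera call. They do not tell look-alikes from the thing itself.
- outline_of(camera, target): "region" (384x512 bool, what is visible of it) and "at" ([column, row] in pixels, amid what is visible of it).
The state is a dict: "clock": time; "q": joint angles; "dq": joint speeds; "tau": joint torques, N m; "tcp_pos": TCP position; "tool_rot": TCP orientation; "contact_force": force on the tool from outside, world axes, zero at the start; "wrist_torque": the same for the moment, N m; "width": finger opening in m.
Only numpy, scipy, OpenCV 4.12 (cv2) and the standard library are available. Lean on these libraries where they do the work, as an engineer would, in place of code of your own. Each camera call takes 0.05 s, during which the arm holds its last target. There are 200 camera calls.

## Working session

There is one attempt and no reset: what is moved stays moved. The work goes in short steps, Python scripts to look and compute and a tool call to move; the robot and the scene stay as the last step left them, time stands still between calls to the robot, and variables do not carry over. Pictures are saved under pics/ and viewed, about 8 in all and at most 12, crops included, and the job is handed in when it is done.

Besides the shell and the picture viewer there is one more tool, called after "Call:" by a JSON object that holds its "method" and its "body". carry_out: Moves the arm, as the interface text tells. Its arguments: {"type":"object","properties":{"motion":{"type":"array"},"squeeze":{"type":"number"}},"required":["motion"]}

```bash
mkdir -p pics
cat > h.py <<'E'
import numpy as np, cv2
from cell import *
def world(name,depth,pts):
    c=get_calibration(name);K=np.array(c["intrinsics"],float);T=np.array(c["cam_to_world"]);D=np.array(c["D"],float)
    pts=np.atleast_2d(np.array(pts,float))
    d=depth[pts[:,1].astype(int),pts[:,0].astype(int)]
    u=cv2.undistortPoints(pts[:,None],K,D)[:,0]
    P=np.c_[u*d[:,None],d]
    return P@T[:3,:3].T+T[:3,3]
def proj(name,W):
    c=get_calibration(name);K=np.array(c["intrinsics"],float);T=np.linalg.inv(np.array(c["cam_to_world"]));D=np.array(c["D"],float)
    P=np.atleast_2d(W)@T[:3,:3].T+T[:3,3]
    return cv2.projectPoints(P,np.zeros(3),np.zeros(3),K,D)[0][:,0]
def snap(name,f):
    im,d=camera(name); np.save(f"pics/{f}_d.npy",d); cv2.imwrite(f"pics/{f}.png",im[:,:,::-1]); return im,d
E
python3 - <<'E'
from h import *
np.set_printoptions(precision=3,suppress=True)
s=get_state(); print(s["tcp_pos"],s["tool_rot"],s["clock"])
ims=[]
for n in("side","top"):
    im,d=snap(n,n+"0"); ims.append(im)
    print(n,np.array(get_calibration(n)["cam_to_world"]))
    for t in("latch_pivot","lever_tip","loop_bar","case_lid"):
        for r in outline_of(n,t)[:3]:
            ys,xs=np.nonzero(r["region"]); W=world(n,d,np.c_[xs,ys]); W=W[d[ys,xs]>0]
            print(t,round(r["conf"],2),r["at"],len(xs),np.median(W,0),W.min(0),W.max(0))
cv2.imwrite("pics/a.png",cv2.resize(np.hstack(ims),(800,300))[:,:,::-1])
E
```

```text
[0.205 0.483 0.239] [[-0.92   0.391 -0.001]
 [ 0.391  0.92  -0.001]
 [ 0.    -0.002 -1.   ]] 0.0
side [[ 0.741 -0.354  0.57  -0.143]
 [-0.671 -0.408  0.619 -0.774]
 [ 0.013 -0.842 -0.539  0.679]
 [ 0.     0.     0.     1.   ]]
latch_pivot 0.76 [354.7, 314.2] 11956 [ 0.321 -0.504  0.108] [ 0.282 -0.581 -0.002] [ 0.558 -0.32   0.136]
latch_pivot 0.69 [330.4, 214.3] 6043 [ 0.52  -0.285  0.104] [ 0.394 -0.388 -0.003] [ 0.817 -0.085  0.222]
lever_tip 0.6 [331.1, 182.8] 347 [ 0.556 -0.266  0.157] [ 0.515 -0.294 -0.002] [ 0.82  -0.032  0.222]
lever_tip 0.55 [353.2, 288.4] 909 [ 0.353 -0.482  0.126] [ 0.303 -0.505 -0.002] [ 0.564 -0.405  0.136]
loop_bar 0.74 [252.7, 214.2] 187 [ 0.36  -0.208  0.128] [ 0.343 -0.231  0.112] [ 0.372 -0.184  0.135]
loop_bar 0.6 [371.4, 271.9] 405 [ 0.408 -0.478  0.127] [ 0.338 -0.504 -0.002] [ 0.564 -0.378  0.136]
loop_bar 0.46 [328.0, 166.8] 152 [ 0.534 -0.273  0.205] [ 0.515 -0.295 -0.002] [ 0.852 -0.023  0.223]
case_lid 0.87 [388.0, 288.8] 2684 [ 0.404 -0.513  0.109] [ 0.361 -0.575 -0.003] [ 0.558 -0.32   0.129]
case_lid 0.84 [267.5, 234.4] 1946 [ 0.356 -0.26
[... 623 characters left out ...]
02.7, 250.8] 354 [ 0.348 -0.482  0.128] [ 0.308 -0.505  0.109] [ 0.425 -0.456  0.139]
lever_tip 0.74 [300.3, 270.8] 317 [ 0.295 -0.209  0.127] [ 0.259 -0.228  0.108] [ 0.373 -0.185  0.139]
lever_tip 0.6 [321.5, 172.8] 248 [ 0.539 -0.266  0.208] [ 0.516 -0.297  0.108] [ 0.576 -0.243  0.227]
loop_bar 0.78 [295.3, 244.7] 147 [ 0.363 -0.206  0.13 ] [ 0.324 -0.229  0.109] [ 0.376 -0.182  0.139]
case_lid 0.7 [297.5, 246.6] 1496 [ 0.358 -0.21   0.111] [ 0.324 -0.315 -0.003] [ 0.4   -0.112  0.137]
case_lid 0.68 [308.7, 150.8] 1647 [ 0.612 -0.246  0.109] [ 0.561 -0.345  0.015] [ 0.669 -0.152  0.127]
case_lid 0.67 [313.0, 171.0] 4268 [ 0.563 -0.255  0.11 ] [ 0.472 -0.371 -0.007] [ 0.668 -0.15   0.228]
```

View pics/a.png

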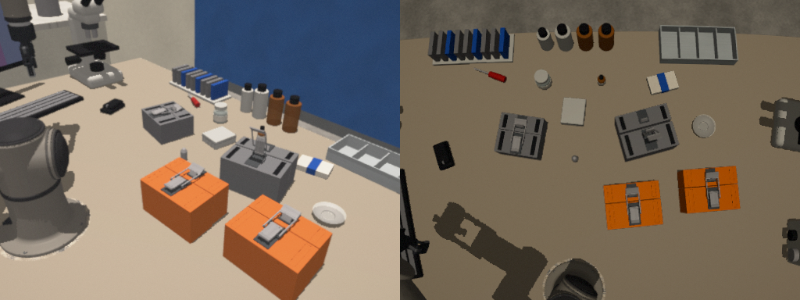

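Run:
```python
from h import *
np.set_printoptions(precision=3,suppress=True)
for n in("top","side"):
    d=np.load(f"pics/{n}0_d.npy"); ys,xs=np.mgrid[0:384,0:512]; ys=ys.ravel();xs=xs.ravel()
    W=world(n,d,np.c_[xs,ys]); 
    box=(W[:,0]>.45)&(W[:,0]<.72)&(W[:,1]>-.40)&(W[:,1]<-.12)
    m=box&(W[:,2]>.1)&(W[:,2]<.12)
    r=cv2.minAreaRect(W[m,:2].astype(np.float32)); print(n,r,np.median(W[m,2])); print(cv2.boxPoints(r))
    P=W[box&(W[:,2]>.125)]; p=np.c_[P,xs[box&(W[:,2]>.125)],ys[box&(W[:,2]>.125)]]; print(len(P)); print(p[np.argsort(P[:,2])][::6])
a=cv2.imread("pics/top0.png")[120:220,260:375];b=cv2.imread("pics/side0.png")[145:270,265:395]
cv2.imwrite("pics/b.png",np.hstack([cv2.resize(a,(400,348),interpolation=2),cv2.resize(b,(362,348),interpolation=2)]))
```

```text
top ((0.572666585445404, -0.2614917755126953), (0.1568218618631363, 0.1916358917951584), 15.45067024230957) 0.1101806923061468
[[ 0.472 -0.19 ]
 [ 0.523 -0.375]
 [ 0.674 -0.333]
 [ 0.623 -0.148]]
230
[[  0.609  -0.255   0.125 314.    152.   ]
 [  0.612  -0.252   0.127 313.    151.   ]
 [  0.551  -0.248   0.128 312.    173.   ]
 [  0.559  -0.266   0.132 319.    170.   ]
 [  0.56   -0.271   0.137 321.    169.   ]
 [  0.564  -0.281   0.146 325.    167.   ]
 [  0.566  -0.283   0.148 326.    166.   ]
 [  0.559  -0.269   0.156 321.    168.   ]
 [  0.558  -0.263   0.162 319.    168.   ]
 [  0.56   -0.27    0.167 322.    167.   ]
 [  0.562  -0.275   0.168 324.    166.   ]
 [  0.546  -0.243   0.171 312.    172.   ]
 [  0.561  -0.256   0.173 317.    166.   ]
 [  0.566  -0.269   0.175 322.    164.   ]
 [  0.56   -0.258   0.176 318.    166.   ]
 [  0.555  -0.286   0.178 329.    168.   ]
 [  0.549  -0.286   0.194 330.    169.   ]
 [  0.544  -0.292   0.208 333.    170.   ]
 [  0.544  -0.284   0.209 330.    170.   ]
 [  0.541  -0.284   0.21  330.    171.   ]
 [  0.531  -0.251   0.211 317.    175.  
[... 3166 characters left out ...]
   170.   ]
 [  0.542  -0.291   0.199 340.    174.   ]
 [  0.529  -0.25    0.203 322.    167.   ]
 [  0.536  -0.271   0.205 331.    169.   ]
 [  0.532  -0.27    0.206 330.    169.   ]
 [  0.54   -0.292   0.207 340.    171.   ]
 [  0.537  -0.291   0.208 339.    171.   ]
 [  0.536  -0.291   0.211 339.    170.   ]
 [  0.532  -0.292   0.213 338.    170.   ]
 [  0.524  -0.265   0.214 326.    166.   ]
 [  0.518  -0.253   0.216 320.    164.   ]
 [  0.524  -0.281   0.219 332.    167.   ]
 [  0.525  -0.291   0.22  336.    168.   ]
 [  0.517  -0.268   0.221 325.    165.   ]
 [  0.518  -0.264   0.221 324.    164.   ]
 [  0.526  -0.295   0.221 338.    168.   ]
 [  0.523  -0.276   0.222 330.    165.   ]]
```

View pics/b.png

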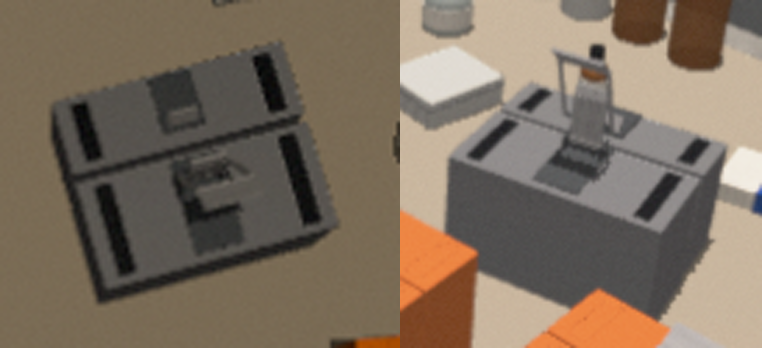

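The grey case at top-crop (200,170) is the open one. Its lever is upright at about (205,165) and the loop leans back. The case axis is at 15.3° and the pivot is about (0.558, −0.265, 0.124). I'll approach from behind the loop with the gripper shut.

Call:
{"method": "carry_out", "body": {"motion": [[-3.3,-3.5,-1,-0.1,1],[-6.6,-7,-2,-0.2,1],[-10,-11,-2,-0.3,1],[-13.5,-14.6,-2,-0.4,1],[-17,-18.3,-2,-0.5,1],[-20.3,-22,-2,-0.6,1],[-23.7,-25.6,-2,-0.67,1],[-27,-29.3,-2,-0.67,1],[-30.4,-33,-2,-0.67,1],[-33.7,-36.5,-2,-0.67,1],[-37,-40,-2,-0.67,1],[-40,-43.3,-2,-0.67,1]], "squeeze": 30}}

```text
clock: 1.7
tcp_pos: [0.4044, -0.074, 0.2596]
tool_rot: [[-0.964, -0.264, 0.001], [-0.264, 0.964, -0.0], [-0.001, -0.0, -1.0]]
contact_force: [1.7, 0.8, -0.1]
width: 0.0003
```

```bash
cat >> h.py <<'E'
th=np.deg2rad(15.3); C=np.array([[np.cos(th),-np.sin(th),0],[np.sin(th),np.cos(th),0],[0,0,1]]); P0=np.array([.558,-.265,.124])
def to(case_mm,tip=True):
    s=get_state(); R=np.array(s["tool_rot"]); p=np.array(s["tcp_pos"])
    w=P0+C@(np.array(case_mm)/1000.)
    if tip: w=w+np.array([0,0,.008])
    return (R.T@(w-p))*100
def here():
    s=get_state(); R=np.array(s["tool_rot"]); p=np.array(s["tcp_pos"])
    print("t",s["clock"],"tip case mm",np.round(C.T@(p-[0,0,.008]-P0)*1000,1),"F",np.round(C.T@np.array(s["contact_force"]),1),"xtool deg",np.degrees(np.arctan2(R[1,0],R[0,0])),"w",s["width"])
E
python3 -c "
from h import *
here(); print(to([-80,0,76])); print(get_state()['q'])"
```

```text
t 1.7 tip case mm [-97.7 224.7 127.6] F [ 1.9  0.3 -0.1] xtool deg -164.67070909624948 w 0.00030581724612704876
[ -1.75630619 -22.46972577   5.17217249]
[-2.10911209e+01  6.42990657e+00  1.01452604e+02  1.16688017e-02
  7.20574747e+01 -1.26423988e+02]
```

Call:
{"method": "carry_out", "body": {"motion": [[-0.3,-4,0,0,1],[-0.6,-8,0,0,1],[-1,-12,0,0,1],[-1.4,-16,1,0,1],[-1.8,-20,3,0,1],[-1.8,-22.4,5.2,0,1],[-1.8,-22.4,5.2,0,1],[-1.8,-22.4,5.2,0,1]]}}

```text
clock: 2.5
tcp_pos: [0.4807, -0.2852, 0.2072]
tool_rot: [[-0.965, -0.263, -0.0], [-0.263, 0.965, 0.001], [-0.0, 0.001, -1.0]]
contact_force: [-0.3, 0.6, -0.2]
width: -0.0001
```

```bash
python3 -c "
from h import *
here()
im,d=snap('side','s1'); im2,d2=snap('top','t1')
a=im[120:270,245:420];b=im2[110:220,250:378]
cv2.imwrite('pics/c.png',np.hstack([cv2.resize(a,(400,343),interpolation=2),cv2.resize(b,(399,343),interpolation=2)])[:,:,::-1])"
```

```text
t 2.5 tip case mm [-79.9   0.9  75.2] F [-0.1  0.7 -0.2] xtool deg -164.72459157434622 w -8.926589015119111e-05
```

View pics/c.png

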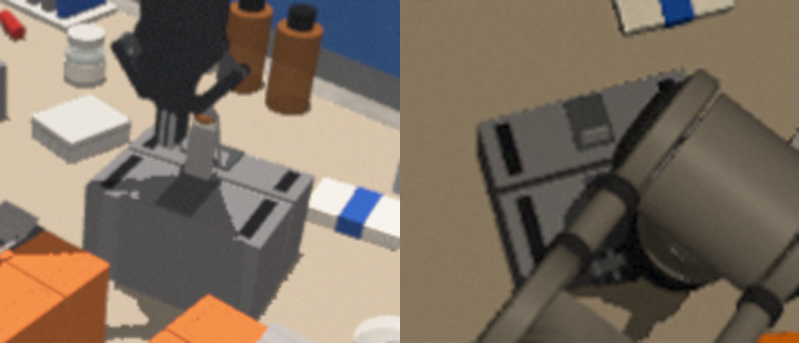

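The fingers stand behind the loop. Next I push it forward past upright.

Call:
{"method": "carry_out", "body": {"motion": [[-2,0,0,0,1],[-3.5,0,0,0,1],[-4.3,0,0,0,1],[-5,0,0,0,1],[-5.7,0,0,0,1],[-6.4,0,0,0,1],[-7.1,0,0,0,1],[-7.8,0,0,0,1],[-8.5,0,0,0,1],[-9,0,0,0,1],[-9,0,0,0,1],[-9,0,0,0,1]]}}

```text
clock: 3.8
tcp_pos: [0.568, -0.2608, 0.2087]
tool_rot: [[-0.964, -0.265, 0.002], [-0.265, 0.964, -0.001], [-0.002, -0.001, -1.0]]
contact_force: [-0.4, -0.1, 0.3]
width: -0.0002
```

Call:
{"method": "carry_out", "body": {"motion": [[3,0,-3,0,1],[6,0,-5,0,1],[10,0,-5,0,1],[14,4,-5,0,1],[14,9,-5,0,1],[14,14,-5,0,1],[14,17,-5,0,1],[14,17,-5,0,1]]}}

```text
clock: 4.6
tcp_pos: [0.3861, -0.1307, 0.2589]
tool_rot: [[-0.964, -0.268, 0.002], [-0.268, 0.964, 0.0], [-0.002, -0.0, -1.0]]
contact_force: [-0.4, -0.2, -0.2]
width: -0.0002
```

Run:
```python
from h import *
np.set_printoptions(precision=1,suppress=True)
here()
im,d=snap('side','s2'); im2,d2=snap('top','t2')
a=im[145:245,275:395];b=im2[120:220,260:375]
cv2.imwrite('pics/d.png',np.hstack([cv2.resize(a,(400,343),interpolation=2),cv2.resize(b,(399,343),interpolation=2)])[:,:,::-1])
for n,dd in(("side",d),("top",d2)):
    ys,xs=np.mgrid[0:384,0:512]; W=(world(n,dd,np.c_[xs.ravel(),ys.ravel()])-P0)@C*1000
    m=(abs(W[:,1])<28)&(W[:,0]>-60)&(W[:,0]<92)&(W[:,2]>-9)&(W[:,2]<70)
    Q=W[m]; print(n,len(Q))
    for x in range(-30,92,5):
        q=Q[(Q[:,0]>=x)&(Q[:,0]<x+5)]
        if len(q): print(x,len(q),q[:,1].min(),q[:,1].max(),"z",np.percentile(q[:,2],[0,25,50,75,100]))
```

```text
t 4.6 tip case mm [-130.4  174.9  126.9] F [-0.5 -0.1 -0.2] xtool deg -164.48160445626723 w -0.000184642620325607
side 340
-10 9 -16.989719181314396 18.770599166972836 z [-7.9 -5.6 -4.  -2.6  1.2]
-5 146 -16.488208109477817 21.457536730276235 z [-8.9  5.1 16.6 27.4 49.9]
0 139 -21.56217202908838 19.703776901613256 z [-8.6 11.2 28.5 42.  49.7]
5 7 -19.87348174739813 20.503934043127636 z [-3.2 16.6 34.  47.2 48. ]
10 2 -21.433244643206255 -20.31201627822177 z [13.1 13.4 13.7 14.  14.3]
15 2 -21.59838376449038 -21.511853097355242 z [ 9.6 10.5 11.3 12.2 13.1]
25 2 -20.894783984954717 -19.743954853157664 z [4.7 5.  5.3 5.5 5.8]
30 1 -20.7047836472787 -20.7047836472787 z [3.9 3.9 3.9 3.9 3.9]
35 1 -20.40689595066308 -20.40689595066308 z [-0. -0. -0. -0. -0.]
40 2 -20.6204510614813 -20.619216147472173 z [-3.4 -2.6 -1.7 -0.9 -0.1]
45 9 -20.776994080936763 2.783791411913159 z [-8.4 -8.1 -6.3 -5.  -1.8]
50 16 -21.255415981804244 4.480357922837182 z [-8.4 -6.2 -4.1 -2.5 -0.5]
55 1 0.46747952989024805 0.46747952989024805 z [-3.8 -3.8 -3.8 -3.8 -3.8]
65 1 -0.9174166525298084 -0.9174166525298084 z
[... 1150 characters left out ...]
24.16256674260716 z [-8.7 -7.1 -0.7  2.4  7.8]
45 13 -19.911596502016653 22.70397426644266 z [-8.9 -8.1 -5.5 -2.1  1.2]
50 26 -20.37335808341433 24.00585966925193 z [-8.6 -4.1 -1.1  0.9  4.9]
55 12 -19.3611262301403 24.56964272301154 z [-8.8 -7.  -2.3 -0.9  1.6]
60 21 -20.845301701380837 21.5116451132716 z [-9.  -7.8 -5.6 -4.6 -2.2]
65 18 -19.975486972746403 22.488834206528008 z [-8.9 -7.1 -6.3 -5.3 -4.4]
70 19 -19.08305178248503 23.994951232494483 z [-8.9 -7.7 -6.9 -5.6 -3.7]
75 21 -19.866810793632723 22.427994205534738 z [-8.9 -7.7 -7.  -5.8 -3.5]
80 16 -18.302918465667005 20.839057256640363 z [-8.8 -8.  -7.2 -6.  -3.1]
85 2 -5.913567962907407 5.680566767624901 z [-7.3 -6.9 -6.5 -6.1 -5.7]
```

View pics/d.png

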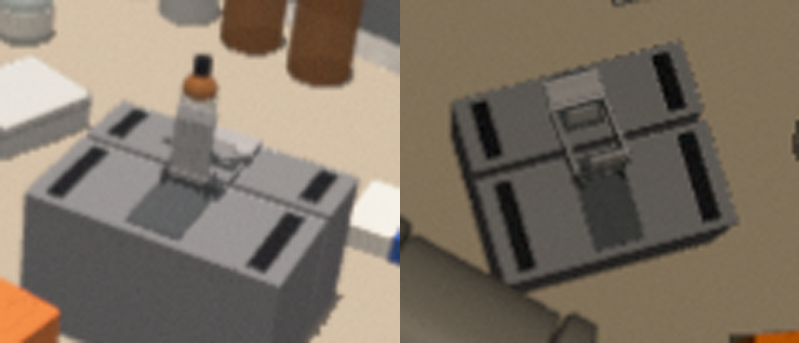

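The loop now lies forward, with its bar at case x≈61 mm behind the keeper and the tab on the lid (top-crop (578,92)). The lever is still upright. I'll go round to the lever's +x side.

Call:
{"method": "carry_out", "body": {"motion": [[-3,-3.4,0,0,1],[-6.3,-7,0,0,1],[-9.8,-10.5,0,0,1],[-13.3,-14,0,0,1],[-16.5,-17.4,0,0,1],[-16.7,-17.4,3,0,1],[-16.7,-17.4,6,0,1],[-16.7,-17.4,8.7,0,1],[-16.7,-17.4,8.7,0,1],[-16.7,-17.4,8.7,0,1]]}}

```text
clock: 5.7
tcp_pos: [0.5955, -0.2583, 0.1727]
tool_rot: [[-0.964, -0.265, 0.003], [-0.265, 0.964, -0.002], [-0.002, -0.002, -1.0]]
contact_force: [-0.3, -0.1, 0.9]
width: 0.0001
```

```bash
python3 -c "
from h import *
here(); print(to([20,1,40]))"
```

```text
t 5.7 tip case mm [37.9 -3.4 40.7] F [-0.4 -0.   0.9] xtool deg -164.6191309274715 w 8.111027248847676e-05
[1.79088122 0.44313852 0.06767783]
```

Call:
{"method": "carry_out", "body": {"motion": [[1.2,0.4,0,0,1],[2.2,0.4,0.1,0,1],[2.7,0.4,0.1,0,1],[3.2,0.4,0.1,0,1],[3.9,0.4,0.25,0,1],[4.6,0.4,0.4,0,1],[5.3,0.4,0.65,0,1],[5.7,0.4,0.8,0,1],[6,0.4,1,0,1],[6.4,0.4,1.25,0,1],[6.8,0.4,1.5,0,1],[6.8,0.4,1.5,0,1]]}}

```text
clock: 6.9
tcp_pos: [0.5279, -0.2727, 0.1572]
tool_rot: [[-0.964, -0.265, 0.001], [-0.265, 0.964, -0.001], [-0.001, -0.002, -1.0]]
contact_force: [0.9, 1.4, -0.4]
width: -0.0001
```

```bash
python3 -c "
from h import *
here()
im,d=snap('side','s3')
a=im[145:245,275:395]
cv2.imwrite('pics/e.png',cv2.resize(a,(480,400),interpolation=2)[:,:,::-1])"
```

```text
t 6.9 tip case mm [-31.    0.5  25.2] F [ 1.3  1.1 -0.4] xtool deg -164.63244512876847 w -9.155291228511188e-05
```

View pics/e.png

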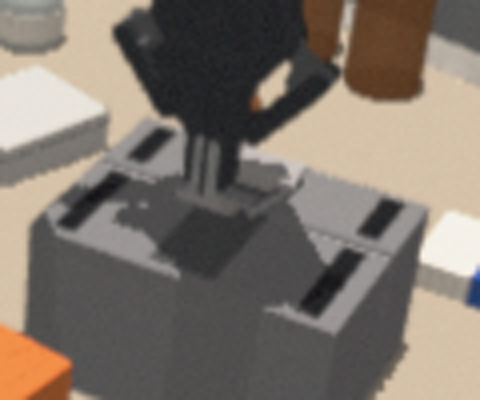

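The lever is tilted about 30° above flat under the fingertips (crop (215,195)), and the loop is still stretched to the lid. I press it on down.

Call:
{"method": "carry_out", "body": {"motion": [[0.6,0,0.3,0,1],[1.1,0,0.6,0,1],[1.1,0,1,0,1],[1.1,0,1.3,0,1],[1.1,0,1.6,0,1],[1.1,0,1.9,0,1],[1.1,0,2.2,0,1],[1.1,0,2.5,0,1],[1.1,0,2.6,0,1],[1.1,0,2.7,0,1],[1.1,0,2.7,0,1]]}}

```text
clock: 8.05
tcp_pos: [0.5177, -0.2756, 0.1313]
tool_rot: [[-0.964, -0.265, 0.002], [-0.265, 0.964, -0.002], [-0.001, -0.002, -1.0]]
contact_force: [-2.3, 1.4, 6.9]
width: -0.0001
```

```bash
python3 -c "
from h import *
here()"
```

```text
t 8.05 tip case mm [-41.7   0.4  -0.7] F [-1.9  1.9  6.9] xtool deg -164.62319960273533 w -0.00011013812564609545
```

The tip is 0.7 mm below axis level and pressing 7 N on the stop. I retreat straight up and look.

Call:
{"method": "carry_out", "body": {"motion": [[0,0,-1,0,1],[0,0,-4,0,1],[0,0,-8,0,1],[2,2,-12,0,1],[5,5,-13,0,1],[8,9,-13,0,1],[8,13,-13,0,1],[8,17,-13,0,1],[8,17,-13,0,1],[8,17,-13,0,1]]}}

```text
clock: 9.05
tcp_pos: [0.3955, -0.1324, 0.2617]
tool_rot: [[-0.964, -0.267, 0.003], [-0.267, 0.964, -0.003], [-0.002, -0.004, -1.0]]
contact_force: [0.4, -0.5, 0.3]
width: -0.0001
```

Run:
```python
from h import *
np.set_printoptions(precision=1,suppress=True)
here()
im,d=snap('side','s4'); im2,d2=snap('top','t4')
a=im[145:245,275:395];b=im2[120:220,260:375]
cv2.imwrite('pics/f.png',np.hstack([cv2.resize(a,(400,343),interpolation=2),cv2.resize(b,(399,343),interpolation=2)])[:,:,::-1])
for n,dd in(("side",d),("top",d2)):
    ys,xs=np.mgrid[0:384,0:512]; W=(world(n,dd,np.c_[xs.ravel(),ys.ravel()])-P0)@C*1000
    m=(abs(W[:,1])<24)&(W[:,0]>-60)&(W[:,0]<92)&(W[:,2]>-9)&(W[:,2]<70)
    Q=W[m]; print(n,len(Q))
    for x in range(-60,92,5):
        q=Q[(Q[:,0]>=x)&(Q[:,0]<x+5)]
        if len(q): print(x,len(q),"z",np.percentile(q[:,2],[0,50,100]))
    m=(abs(W[:,1])<90)&(abs(W[:,1])>40)&(W[:,2]>-20)&(W[:,2]<-5)&(W[:,0]<100)
    print("lid end x",np.percentile(W[m,0],[1,99,100]))
    W0=(world(n,np.load(f"pics/{n}0_d.npy"),np.c_[xs.ravel(),ys.ravel()])-P0)@C*1000
    m=(abs(W0[:,1])<90)&(abs(W0[:,1])>40)&(W0[:,2]>-20)&(W0[:,2]<-5)&(W0[:,0]<100)
    print("before",np.percentile(W0[m,0],[1,99,100]))
```

```text
t 9.05 tip case mm [-121.8  170.8  129.7] F [ 0.3 -0.6  0.3] xtool deg -164.52990744817117 w -8.647638109096174e-05
side 423
-55 4 z [-3.2 -1.9 -1.4]
-50 24 z [-5.8 -3.5 -1.5]
-45 11 z [-5.  -3.6 -2.3]
-40 17 z [-5.  -3.7 -1.4]
-35 18 z [-6.9 -4.  -0.3]
-30 20 z [-6.2 -2.2 -0.1]
-25 25 z [-7.2 -1.9  0.9]
-20 22 z [-5.4 -2.4  0. ]
-15 23 z [-5.5 -2.2  1.1]
-10 29 z [-7.1 -1.3  2.6]
-5 26 z [-3.8 -0.2  3.5]
0 25 z [-5.9 -0.1  2.5]
5 8 z [-7.1 -2.6  1.9]
10 3 z [-4.9 -4.8 -4.1]
15 4 z [-6.7 -6.  -5.9]
20 2 z [-4.7 -4.5 -4.2]
25 3 z [-7.  -6.8 -5.9]
30 6 z [-8.2 -7.2 -6. ]
35 2 z [-6.9 -6.9 -6.8]
40 21 z [-8.8 -7.5  1.5]
45 32 z [-8.9 -4.6  0.2]
50 16 z [-8.7 -6.2 -2.9]
55 25 z [-7.4 -4.8 -0.8]
60 30 z [-5.9 -3.4  0.1]
65 25 z [-4.4 -1.9  0.7]
70 2 z [-2.9 -2.5 -2.2]
lid end x [-305.1   81.1   87.3]
before [-305.3   83.5   90.5]
top 533
-60 1 z [-7.8 -7.8 -7.8]
-55 7 z [-8.9 -8.2 -6.1]
-50 18 z [-8.9 -0.8  1.8]
-45 23 z [-9.  -2.6  1.2]
-40 23 z [-8.7 -1.4  3.4]
-35 24 z [-7.9 -1.   2.2]
-30 19 z [-8.8 -1.9  4.3]
-25 23 z [-7.9 -1.1  4.5]
-20 30 z [-4.1  0.7  6.4]
-15 30 z [-8.3  0.4  7. ]
-10 27 z [-8.7  0.2  7.3]
-5 34 z [-5.4  1.7  8. ]
0 26 z [-4.3  2.9  7.7]
5 20 z [-8.8  0.5  6.6]
10 13 z [-8.6 -7.1 -1.1]
15 9 z [-8.8 -5.2  1.4]
20 5 z [-8.1 -6.7 -3.1]
25 4 z [-8.6 -6.2 -1.7]
30 6 z [-8.3 -4.2 -1.1]
35 6 z [-8.4 -5.5 -0.3]
40 11 z [-8.8 -5.6 -3.5]
45 31 z [-9.  -3.7  2.9]
50 29 z [-6.9 -3.2  3.7]
55 31 z [-7.5 -3.8  2.3]
60 32 z [-7.6 -1.1  3. ]
65 30 z [-4.1 -0.3  5.9]
70 13 z [-8.2 -1.9  1.9]
75 7 z [-8.9 -8.4 -6.5]
85 1 z [-9. -9. -9.]
lid end x [-299.9   85.9   89.7]
before [-300.    89.3   92.9]
```

View pics/f.png

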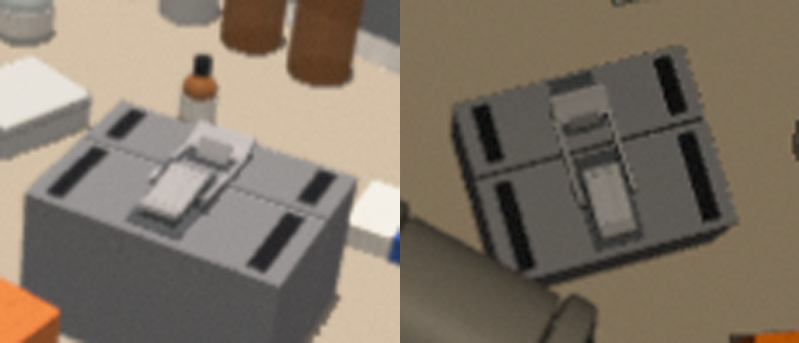

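The lever lies flat (top-crop (610,195)), the loop is hooked over the keeper (585,120) and the seam has narrowed. I'm handing in.

```bash
python3 -c "
from cell import *
print(hand_in(), get_state()['clock'])"
```

```text
the job is handed in; nothing more can be done
the job is handed in; nothing more can be done
```

The open case is latched: I flipped the wire loop over its keeper, then pressed the lever down past centre until it lay flat. I handed it in at about 9 s, well under the 35 s limit.

- **Loop:** after the push its bar lay behind the keeper, at about x = 61 mm in the case frame. It still looked hooked in the last pictures.
- **Lever:** with the arm withdrawn, it lay flat along −x. The depth readings put its top face near the tip at 1–4 mm below the axis. The last press ended at about 7 N against the stop.
- **Lid:** its outer edge moved in by 2.4 mm (side camera) to 3.4 mm (top camera), and the seam is visibly narrower. That fits an angle of about 0.01 rad, but I did not measure the angle directly.
- **Holding:** the lid had stayed shut with the arm away for a little under a second before I handed in. I took no later picture to confirm it beyond that.

The forces read back between moves stayed below 8 N, and I touched nothing else, including the orange cases. No check failed; the two cameras' depth readings differ by 1–4 mm.

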